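# Swing a clicking tip tray over the tub, drop its end gate and tip the parts out

## Robot

A 6-joint arm with a two-finger parallel gripper is mounted at the origin on the work surface. World frame = base frame: x ahead of the robot, y to its left, z up, the work surface at z = 0. Lengths are in m, angles in degrees, forces in N, time in s.
With the tool pointing down it reaches from about 0.35 to 0.875 m from the base axis. Payload 4.2 kg.
Tool frame: the origin (TCP) lies midway between the tips of the shut fingers; the grasp point (between the pads) lies 19 mm behind it; z points along the fingers, y is the direction in which the jaws open and shut (so a half turn about z gives the same grasp; the last joint's range is limited). The gripper opens to 87 mm and grips with 3 to 60 N. Pads are 19 mm wide; open, the fingers measure 117 mm over their backs; the gripper's body (75 mm by 190 mm) begins 51 mm behind the grasp point.
Start: joints at [84.947, 22.042, 0.453, 0, -68.411, -14.817], TCP at [0.212, 0.588, 0.223] pointing down, gripper open.
Joint ranges: [-179.83, 179.83], [-69.29, 118.12], [-61.27, 80.66], [-181.25, 117.63], [-171.15, -9.14], [-177.46, 177.46]. Speed limits (degrees/s): [159.86, 159.86, 180, 180, 180, 180].

## Interface

Orientations are given as a 3x3 rotation matrix whose columns are the frame's x, y, z axes.
In Python, from station import sense, capture, get_calibration, finish_job, spot_in, spot_point gives the robot as it stands.
- The arm moves only by the shell command python3 -m inch 'ROWS'. ROWS is JSON, a list of rows, each an object with "fingers": the finger opening in cm, from 0 to 8.7; "delta_pos": the shift along the tool's x, y, z in cm, a list of three; "spin": the turn about the tool's z in degrees. In form: [{"fingers": fingers, "delta_pos": [dx, dy, dz], "spin": spin}, ...]. A call has 1 to 20 rows; each row is the pose to reach, as a shift and turn from the pose commanded when the call began, along the tool's axes at that moment; what a row does not reach only later rows make up. A row lasts 1/10 s, in which the tool goes at most 50 mm and 8.59 degrees, less where a joint would pass 70% of its speed; a pose out of reach is approached as far as the arm can. A call with a gripper value outside its range is refused whole. The fingers move at their own pace and stop on an object; the grip force is fixed at half the most. Time passes only in rows, so rows that repeat a pose let the fingers close. It gives the time, the measured TCP pose, the force and the opening at its end, in the units of the state.
- sense(): the state, without advancing time (a new reading comes with each control period).
- capture(name): name is "scene" or "top"; returns the picture (400x640x3 uint8, red, green, blue); there is no depth.
- get_calibration(name): a dict with "K" (3x3 intrinsics, pixels), "T" (4x4, takes a point from camera to world coordinates). Camera axes: x right, y up, looking along -z (the intrinsics and any distortion apply to the point x, -y, -z); pixel columns grow to the right and rows downward; lengths in m; the calibration is good to about 2 mm. A picture is of the moment at which its call begins. get_calibration takes no time and is no camera call.
- finish_job(): hands the job in, once; it reports no verdict.
Trained networks look in the newest picture that a camera, given by its name, has taken for a name from the list of things; names that differ only in an ending like _2 or _b are one class to them, and where a whole thing is asked for, a point or a joint stands for the part that bears it (a point fixed in the world has none). Each returns a list of dicts, best first, with "conf" (0 to 1); they miss things now and then, are a little off and sometimes report something else, mostly with a low value. They report only what shows in the picture. A call takes as long as a camera call. They do not tell look-alikes from the thing itself.
- spot_in(camera, target): "extent" ([left, top, right, bottom] as shares, 0 to 1, of the picture: columns of its width, rows of its height, round what is visible of it).
- spot_point(camera, target): "location" ([column, row] as shares, 0 to 1, of the picture: columns of its width, rows of its height: a listed point, or the origin of a listed thing).
The state is a dict: "time_s": time; "joints": joint angles; "joint_velocities": joint speeds; "effort": joint torques, N m; "tcp_pos": TCP position; "ee_rot": TCP orientation; "wrist_force": force on the tool from outside, world axes, zero at the start; "moment": the same for the moment, N m; "gripper_width": opening from 0.0 (shut) to 1.0 (fully open).
Only numpy, scipy, OpenCV 4.12 (cv2) and the standard library are available. Lean on these libraries where they do the work, as an engineer would, in place of code of your own. Each camera call takes 0.05 s, during which the arm holds its last target.

## Task

Swing the tipping tray round on its clicking swivel base until its gate end points straight at the round tub and the swivel sits in its click; then lower the end gate until it lies level like a tailgate, and only then lift the tray's rear handle so that all three metal parts slide out over the gate into the tub. Finish with the tray let back down level, its gate still down, all three parts lying in the tub, and everything let go. Do not touch the parts with the gripper, and do not shift the tub, the canister, the case or the meter.

Things in the scene. Friction and masses are not known exactly. Their poses are not given: they have to be found in the camera images.
- station: Fixed round grey base, foot 136 mm across; carries swivel, tray and gate. Origin: on the bench at the swivel's upright axis; z up; x axis = where the gate end points when joint swivel reads 0. Tub, canister and case stand 175 mm (within 7) from this axis, one each at 30 degrees right, 30 left and 90 left of that x axis (left = anticlockwise from above), in any order.
- swivel (a joint): Swivel angle in rad, anticlockwise from above positive, -1.2 to 2.2; starts at 0. A sprung pawl snaps it into a click at every 30 degrees (0.524 rad), counted from 0. Leaving a click takes about 5 N sideways at the rear handle; past half-way the pawl pulls it into the next. The tub is 1 click clockwise, or 1 or 3 clicks anticlockwise, from the start.
- swivel_axis (a point): Point on the swivel axis at bench height that turns with the swivel: its x axis points level towards the gate end, y to the tray's left, z up. The tub's y in this frame tells how well the tray is aimed.
- tray (a joint): Tipping angle of the tray in rad: 0 level (at rest on its stop by its own weight), growing as the rear is lifted and the gate end goes down, up to 0.95. Does not stay tipped by itself. Bare metal parts start to slide at 0.25 to 0.4 rad; 0.5 to 0.8 rad empties the tray.
- tray_pivot (a point): Middle of the tray's level tipping axis, 50 mm from the swivel axis towards the gate, 150 mm high. x along the tray to the gate, y along the axis. Aluminium tray 160 x 90 outside, walls 3 thick; inner floor 5 and wall tops 45 above this point; reaches 30 to the gate end, 130 to the rear. The swivel's dark uprights, 47 to 53 either side and 20 wide, end 10 above the axis.
- tray_handle (a point): Middle of the rear handle: level round steel bar, 10 mm thick, 70 long, parallel to the tipping axis, 178 behind and 40 above tray_pivot (128 from the swivel axis, 190 high when level), joined to the tray's rear wall at both ends, 43 free between bar and wall. Axes as tray_pivot. Gripped along the tray's length it can turn between the fingers. Lifting the loaded tray takes under 5 N.
- gate (a joint): Angle of the end gate in rad: 0 shut (upright), 1.57 level with the tray floor, stop at 1.70. It turns about its lower edge, its top going outwards and down. Stiff: it stays where it is left, and needs about 3 N at a pin.
- gate_hinge (a point): Middle of the gate's hinge line, 32 mm beyond and 3 mm above the tray_pivot point. The gate is a 3 mm aluminium plate, 90 wide, 42 mm tall from the hinge. The point turns with the gate: z up the gate, x outwards when shut, y along the hinge.
- gate_pin_left (a point): Grip point of the left gate pin: level round steel pin, 10 mm thick, standing out sideways from the gate's top corner, 45 to 92 mm from the tray's middle; a 14 mm collar on the last 4. This point is 72 left of the middle, 40 up the gate from the hinge and 4 outside it: shut, 86 from the swivel axis along the tray and 193 high. Axes as gate_hinge.
- gate_pin_right (a point): The same on the right side (72 mm to the right). Use whichever side the tall canister leaves free.
- tub: Loose round open white plastic tub, 190 mm across the rim, 176 across the foot, 65 tall, wall 4, floor 5. Origin: centre of its underside; z up.
- bar: Loose part in the tray: plain steel bar 80 x 24 x 20 mm. Origin: centre of its underside.
- step_block: Loose part in the tray: aluminium step block 60 x 30 mm, half of it 14 high and half 28 high. Origin: centre of its underside.
- angle: Loose part in the tray: steel angle piece (L section), 60 long, 30 wide, 30 high, 6 thick. Origin: centre of its underside.
- canister: Bystander: upright aluminium canister with black cap, 56 mm across, 190 tall. Origin: centre of its underside. The gate pins pass about 10 mm clear of it when the tray swings with its gate shut.
- case: Bystander: closed black instrument case, 100 x 66 mm, 54 tall. Origin: centre of its underside.
- meter: Bystander: grey hand meter lying flat, 120 x 64 mm, 40 tall over its dial. Origin: centre of its underside.
Things that resemble listed ones, but are neither listed nor needed, are in the scene too. What is shaped like the angle but blue or brown is not meant. Leave any red look-alike of the step_block alone.

How it is judged (in metres and radians):
On the way, in this order (a step that is already met when the one before it is completed fails the run):
1. the tray points at the tub and rests in that click (x of tub in the frame of swivel_axis above 0.12 m and y of tub in the frame of swivel_axis between -0.025 and 0.025 m and velocity of joint swivel between -0.05 and 0.05 rad/s), for 0.3 s.
2. the gate is lowered level (above 1.35 rad) with the tray still level and aimed (x of tub in the frame of swivel_axis above 0.12 m and y of tub in the frame of swivel_axis between -0.025 and 0.025 m and value of joint gate above 1.35 rad and value of joint tray below 0.1 rad), for 0.2 s.
3. the tray is tipped (above 0.3 rad) with the gate down (x of tub in the frame of swivel_axis above 0.12 m and y of tub in the frame of swivel_axis between -0.025 and 0.025 m and value of joint tray above 0.3 rad and value of joint gate above 1.2 rad), for 0.1 s.
At the end, for the whole second after the job is handed in: All three parts lie still in the tub (each within 90 mm of its centre line and below 85 mm), the tray is back level (below 0.06 rad) and still aimed at the tub (tub centre within 25 mm of the tray's middle line), and the gate is still down (above 1.2 rad) (x of tub in the frame of swivel_axis above 0.12 m and y of tub in the frame of swivel_axis between -0.025 and 0.025 m and value of joint tray below 0.06 rad and value of joint gate above 1.2 rad and horizontal distance between each of bar, step_block, angle and tub below 0.09 m and height (world z) of each of bar, step_block, angle below 0.085 m and linear speed of each of bar, step_block, angle below 0.03 m/s); the robot touches nothing.
It fails at once if the tray is tipped (above 0.2 rad) with the gate less than 1 rad down (value of joint tray above 0.2 rad and value of joint gate below 1 rad).
It fails at once if the fingers press on a part (contact force between the fingers and bar above 1 N or contact force between the fingers and step_block above 1 N or contact force between the fingers and angle above 1 N).
It fails at once if the canister, the case or the meter is shifted more than 20 mm (distance of any of canister, case, meter from where it was at the start of the episode above 0.02 m).
It fails at once if the tub is shifted more than 25 mm (distance of tub from where it was at the start of the episode above 0.025 m).
It also fails if it takes over 58 s, if anything falls off the work surface, if the arm or the gripper's body presses on something with over 40 N, if the wrist force passes 120 N, or if a joint passes its speed limit or range.

## Working session

There is one attempt and no reset: what is moved stays moved. The work goes in short steps, Python scripts to look and compute and a shell command to move; the robot and the scene stay as the last step left them, time stands still between calls to the robot, and variables do not carry over. Pictures are saved under pics/ and viewed, and the job is handed in when it is done.

```bash
ls; mkdir -p pics
python3 - <<'E'
from station import *
import cv2
s=sense(); print(s)
for n in("scene","top"):
    im=capture(n); cv2.imwrite(f"pics/{n}0.png",im[:,:,::-1]); c=get_calibration(n); print(n,c)
E
```

```text
pics
{'time_s': 0.0, 'joints': array([ 8.49462910e+01,  2.20899740e+01,  3.78336507e-01, -2.92372216e-02,
       -6.84113254e+01, -1.48141015e+01]), 'joint_velocities': array([-0.03078022, -0.0935281 , -0.01013246,  0.03286989,  0.10645086,
        0.01053328]), 'effort': array([-1.07791613e-03, -3.90663207e+01,  1.87405837e+01,  4.21981841e+00,
        1.09111119e-02, -1.96077981e-04]), 'tcp_pos': array([0.21220706, 0.58721562, 0.22145741]), 'ee_rot': array([[ 9.40415240e-01, -3.40027556e-01, -6.61689795e-04],
       [-3.40028188e-01, -9.40412909e-01, -2.09592085e-03],
       [ 9.04092203e-05,  2.19602909e-03, -9.99997585e-01]]), 'wrist_force': array([-0.15164261,  0.01717072,  0.12113029]), 'moment': array([-0.03248955,  0.06050164,  0.01715502]), 'gripper_width': 0.9990910026949289}
scene {'K': array([[419.90076102,   0.        , 320.70570097],
       [  0.        , 419.90076102, 202.76777534],
       [  0.        ,   0.        ,   1.        ]]), 'T': array([[ 0.35962341, -0.65623762,  0.66334244,  1.09924899],
       [ 0.93308603,  0.24938706, -0.25914581, -0.19806052],
       [ 0.00463221,  0.71215046,  0.70201158,  0.70708211],
       [ 0.        ,  0.        ,  0.        ,  1.        ]])}
top {'K': array([[507.09934202,   0.        , 322.45144547],
       [  0.        , 507.09934202, 202.53881319],
       [  0.        ,   0.        ,   1.        ]]), 'T': array([[ 2.14556921e-03,  9.89556364e-01, -1.44130495e-01,
         4.07528646e-01],
       [-9.99977868e-01,  1.21544755e-03, -6.54107142e-03,
         2.21363937e-02],
       [-6.29757579e-03,  1.44141340e-01,  9.89537071e-01,
         1.29827213e+00],
       [ 0.00000000e+00,  0.00000000e+00,  0.00000000e+00,
         1.00000000e+00]])}
```

View pics/scene0.png

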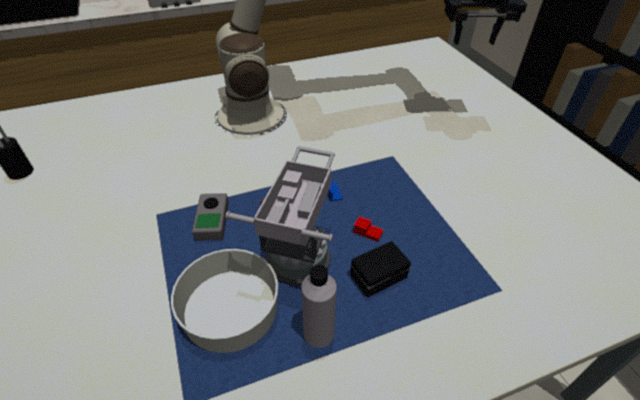

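View pics/top0.png

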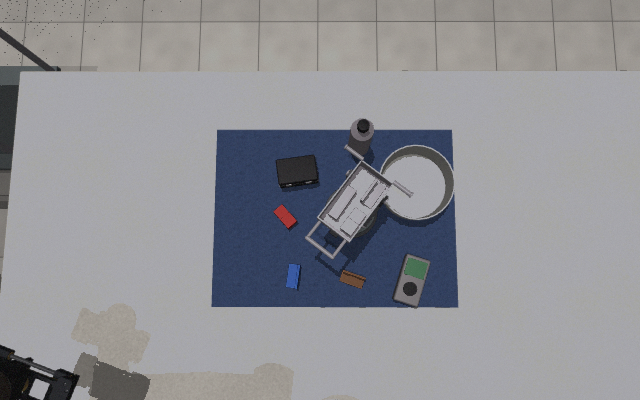

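```bash
cat > h.py <<'E'
import numpy as np
from station import *
def ray(cam,u,v):
    c=get_calibration(cam);K=c["K"];T=c["T"]
    d=np.array([(u-K[0,2])/K[0,0],-(v-K[1,2])/K[1,1],-1.]);return T[:3,3],T[:3,:3]@d
def atz(cam,u,v,z):
    o,d=ray(cam,u,v);return o+d*(z-o[2])/d[2]
def tri(a,b):
    A=np.zeros((3,3));y=np.zeros(3)
    for o,d in(a,b):
        d=d/np.linalg.norm(d);P=np.eye(3)-np.outer(d,d);A+=P;y+=P@o
    return np.linalg.solve(A,y)
def proj(cam,p):
    c=get_calibration(cam);K=c["K"];T=c["T"]
    q=T[:3,:3].T@(np.asarray(p)-T[:3,3]);return K[0,2]+K[0,0]*q[0]/-q[2],K[1,2]-K[1,1]*q[1]/-q[2]
E
python3 - <<'E'
from h import *
Z={'station':0,'tray_pivot':.15,'tray_handle':.19,'gate_hinge':.153,'gate_pin_left':.193,'gate_pin_right':.193,'tub':0,'canister':0}
for t,z in Z.items():
    px={}
    for c in("scene","top"):
        r=spot_point(c,t)
        for q in r[:2]:
            u,v=q["location"];u*=640;v*=400
            print(t,c,round(q["conf"],2),round(u),round(v),atz(c,u,v,z).round(4))
        if r: px[c]=ray(c,r[0]["location"][0]*640,r[0]["location"][1]*400)
    if len(px)==2: print("   tri",tri(*px.values()).round(4))
print(sense()['time_s'])
E
```

```text
station scene 0.88 302 261 [ 0.5807 -0.0364  0.    ]
station scene 0.58 287 229 [ 0.4816 -0.0373  0.    ]
station top 0.73 350 212 [ 0.5708 -0.0396  0.    ]
station top 0.49 362 145 [ 0.7494 -0.0729  0.    ]
   tri [ 0.5729 -0.0371 -0.0093]
tray_pivot scene 0.74 286 229 [ 0.6135 -0.0736  0.15  ]
tray_pivot top 0.64 368 189 [ 0.606  -0.0752  0.15  ]
   tri [ 0.6076 -0.074   0.1439]
tray_handle scene 0.26 319 334 [ 0.8418 -0.0994  0.19  ]
tray_handle top 0.62 319 248 [0.4679 0.0364 0.19  ]
tray_handle top 0.36 360 142 [ 0.7072 -0.0555  0.19  ]
   tri [ 0.503   0.0383 -0.4947]
gate_hinge scene 0.74 280 240 [ 0.6355 -0.0921  0.153 ]
gate_hinge scene 0.51 238 216 [ 0.5549 -0.1475  0.153 ]
gate_hinge top 0.63 375 179 [ 0.6293 -0.0906  0.153 ]
   tri [ 0.6305 -0.0911  0.147 ]
gate_pin_left scene 0.6 319 236 [ 0.6843 -0.0383  0.193 ]
gate_pin_left scene 0.41 320 335 [ 0.8457 -0.0985  0.193 ]
gate_pin_left top 0.63 351 152 [ 0.6825 -0.034   0.193 ]
   tri [ 0.6826 -0.0358  0.1903]
gate_pin_right scene 0.9 240 217 [ 0.5984 -0.1473  0.193 ]
gate_pin_right top 0.83 405 187 [ 0.6037 -0.1521  0.193 ]
   tri [ 0.6031 -0.1495  0.1984]
tub scene 0.57 231 309 [ 0.6398 -0.2009  0.    ]
tub top 0.94 412 185 [ 0.6419 -0.201   0.    ]
tub top 0.52 346 206 [ 0.5871 -0.0304  0.    ]
   tri [ 0.6414 -0.2007  0.0025]
canister scene 0.75 321 333 [ 0.7477 -0.0587  0.    ]
canister scene 0.69 229 308 [ 0.6366 -0.2037  0.    ]
canister top 0.7 360 146 [ 0.7467 -0.0673  0.    ]
   tri [ 0.7475 -0.0632  0.0024]
0.9
```

Run:
```python
from h import *
from scipy.optimize import least_squares
obs=[("top",319,248,(-.128,0,.19)),("top",368,189,(.05,0,.15)),("scene",286,229,(.05,0,.15)),("top",375,179,(.082,0,.153)),("scene",280,240,(.082,0,.153)),
("top",351,152,(.086,.072,.193)),("scene",319,236,(.086,.072,.193)),("top",405,187,(.086,-.072,.193)),("scene",240,217,(.086,-.072,.193)),("scene",302,261,(0,0,0)),("scene",315,151,(-.128,0,.19))]
def W(p,q):
    c,s=np.cos(p[2]),np.sin(p[2]);return np.array([p[0]+c*q[0]-s*q[1],p[1]+s*q[0]+c*q[1],q[2]])
f=lambda p:np.concatenate([np.array(proj(c,W(p,q)))-(u,v) for c,u,v,q in obs])
r=least_squares(f,[.57,-.037,-.63],loss='soft_l1');p=r.x
print(p,np.degrees(p[2]));print(f(p).reshape(-1,2).round(1))
for n,x in (("tub",(.641,-.201)),("can",(.747,-.063))):
    d=np.array(x)-p[:2];print(n,np.hypot(*d),np.degrees(np.arctan2(d[1],d[0])-p[2]))
print("handle",W(p,(-.128,0,.19)))
import cv2
im=capture("top")[:,:,::-1].copy()
im=cv2.resize(im[120:320,240:480],None,fx=3,fy=3,interpolation=cv2.INTER_CUBIC)
for q in[(-.128,0,.19),(-.128,.035,.19),(-.128,-.035,.19),(.086,.092,.193),(.086,-.092,.193),(.08,.045,.195),(.08,-.045,.195),(-.08,.045,.195),(-.08,-.045,.195)]:
    u,v=proj("top",W(p,q));cv2.circle(im,(int((u-240)*3+1),int((v-120)*3+1)),3,(0,0,255),1)
cv2.imwrite("pics/fit1.png",im)
im=capture("scene")[:,:,::-1].copy()
im=cv2.resize(im[130:330,200:440],None,fx=3,fy=3,interpolation=cv2.INTER_CUBIC)
for q in[(-.128,0,.19),(-.128,.035,.19),(-.128,-.035,.19),(.086,.092,.193),(.086,-.092,.193),(.08,.045,.195),(.08,-.045,.195),(-.08,.045,.195),(-.08,-.045,.195)]:
    u,v=proj("scene",W(p,q));cv2.circle(im,(int((u-200)*3+1),int((v-130)*3+1)),3,(0,0,255),1)
cv2.imwrite("pics/fit2.png",im)
```

```text
[ 0.57122775 -0.04198407 -0.650881  ] -37.29273427029428
[[ 0.6 -0.3]
 [-1.1 -2. ]
 [ 0.6 -1. ]
 [ 0.3 -3.1]
 [ 0.2  0.1]
 [ 1.2 -0.2]
 [ 0.8 -0.5]
 [-0.6  3.3]
 [-2.3  0.2]
 [-3.8 -2.3]
 [ 0.3  0.2]]
tub 0.1736497425618499 -29.016589450449626
can 0.17702416209955738 30.474621839636956
handle [0.46939731 0.03556953 0.19      ]
```

View pics/fit1.png

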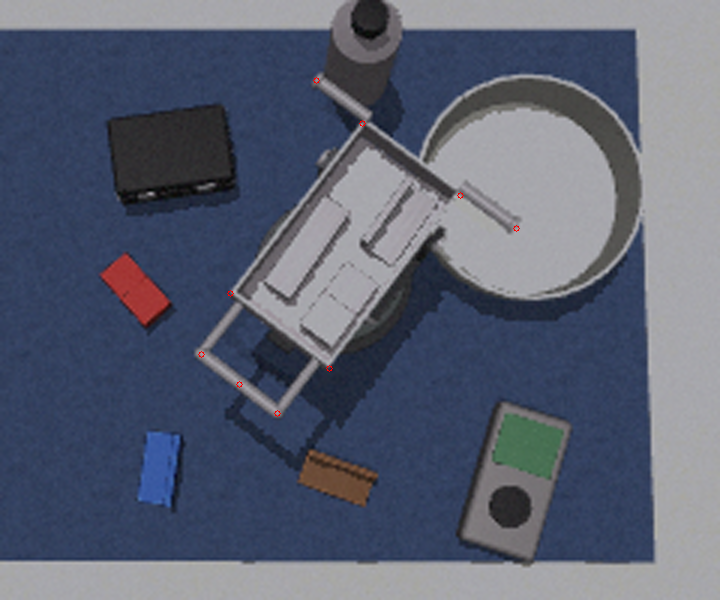

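View pics/fit2.png

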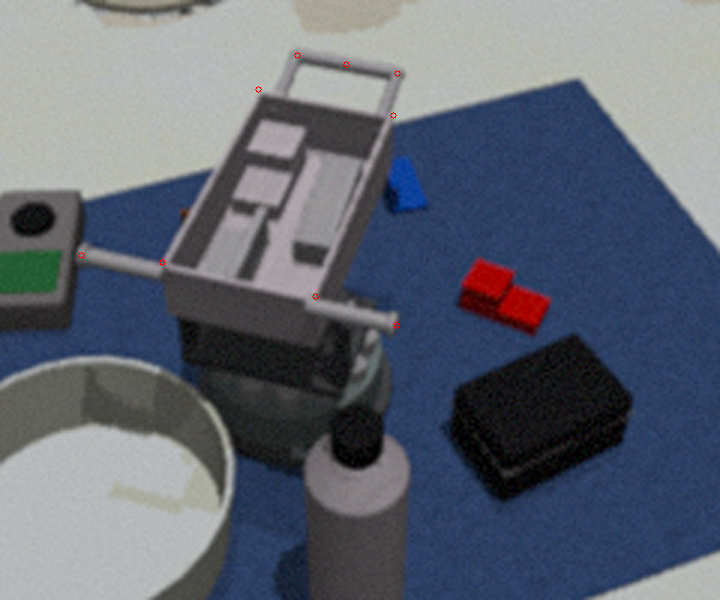

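```bash
python3 -m inch '[{"fingers":3.5,"delta_pos":[3,3,-3],"spin":8},{"fingers":3.5,"delta_pos":[6.4,6.4,-6],"spin":16},{"fingers":3.5,"delta_pos":[9.7,9.8,-6],"spin":24},{"fingers":3.5,"delta_pos":[13,13.1,-6],"spin":32},{"fingers":3.5,"delta_pos":[16.3,16.4,-6],"spin":40},{"fingers":3.5,"delta_pos":[19.6,19.7,-6],"spin":48},{"fingers":3.5,"delta_pos":[22.9,23,-6],"spin":56},{"fingers":3.5,"delta_pos":[26.2,26.3,-6],"spin":64},{"fingers":3.5,"delta_pos":[29.5,29.6,-6],"spin":72},{"fingers":3.5,"delta_pos":[32.8,32.9,-6],"spin":80},{"fingers":3.5,"delta_pos":[36.1,36.2,-6],"spin":88},{"fingers":3.5,"delta_pos":[39.4,39.5,-6],"spin":96},{"fingers":3.5,"delta_pos":[41.7,41.8,-6],"spin":104},{"fingers":3.5,"delta_pos":[42.9,43.15,-6],"spin":107.4},{"fingers":3.5,"delta_pos":[42.9,43.15,-6],"spin":107.4},{"fingers":3.5,"delta_pos":[42.9,43.15,-6],"spin":107.4}]'
python3 - <<'E'
from h import *
import cv2
s=sense();print(s['joints'],s['tcp_pos'],s['ee_rot'],s['time_s'])
im=capture("scene")[:,:,::-1];cv2.imwrite("pics/a1.png",cv2.resize(im[60:300,180:460],None,fx=2.5,fy=2.5))
E
```

```text
time_s: 2.6
tcp_pos: [0.4691, 0.0361, 0.2825]
ee_rot: [[-0.606, -0.796, -0.0], [-0.796, 0.606, 0.0], [-0.0, 0.0, -1.0]]
wrist_force: [-1.2, -0.5, -0.3]
gripper_width: 0.402
[ 2.42418883e+01  4.35295631e+00 -1.42919810e+01 -1.19921637e-02
 -7.13517236e+01 -6.15078803e+01] [0.46910999 0.03605156 0.28252627] [[-6.05569398e-01 -7.95792500e-01 -2.82807990e-05]
 [-7.95792488e-01  6.05569381e-01  2.04757914e-04]
 [-1.45818826e-04  1.46500774e-04 -9.99999979e-01]] 2.6
```

View pics/a1.png

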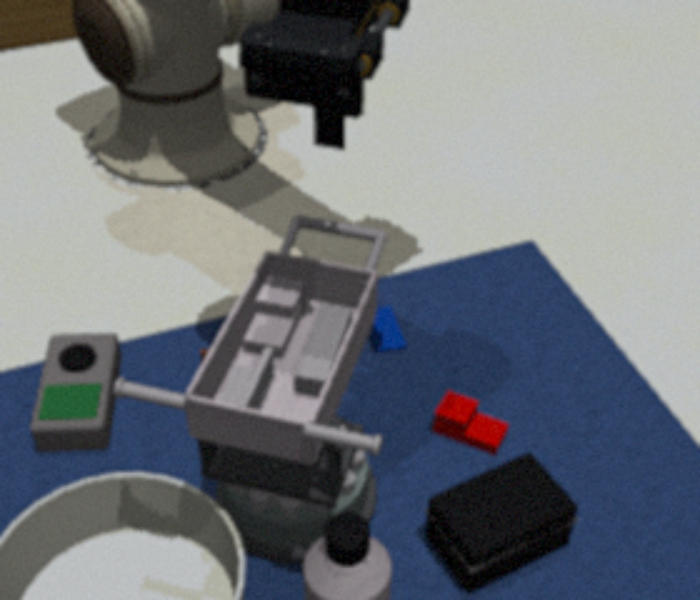

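```bash
python3 - <<'E'
from h import *
print(proj("scene",(.469,.036,.2825)))
E
python3 -m inch '[{"fingers":3.5,"delta_pos":[0,0,4],"spin":0},{"fingers":3.5,"delta_pos":[0,0,8],"spin":0},{"fingers":3.5,"delta_pos":[0,0,10],"spin":0},{"fingers":3.5,"delta_pos":[0,0,11.1],"spin":0},{"fingers":3.5,"delta_pos":[0,0,11.1],"spin":0}]'
python3 - <<'E'
from h import *
import cv2
im=capture("scene")[:,:,::-1];cv2.imwrite("pics/a2.png",cv2.resize(im[60:300,180:460],None,fx=2.5,fy=2.5))
E
```

```text
(np.float64(315.1809371708218), np.float64(111.08963269959646))
time_s: 3.15
tcp_pos: [0.4685, 0.0367, 0.1707]
ee_rot: [[-0.604, -0.797, -0.002], [-0.797, 0.604, -0.001], [0.002, 0.001, -1.0]]
wrist_force: [0.2, 0.6, 0.6]
gripper_width: 0.402
```

View pics/a2.png

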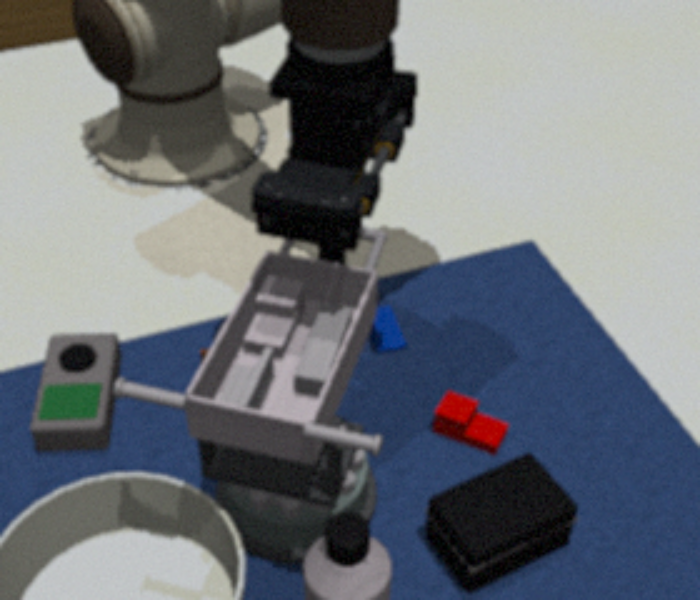

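```bash
python3 -m inch '[{"fingers":0,"delta_pos":[0,0,11.1],"spin":0}]' >/dev/null 2>&1 & sleep 0; wait; echo
```

```text
(no output)
```

I mistyped that row: deltas are measured from the new call's start, so 11.1 was a second descent. Checking the state before going on.

Run:
```python
from h import *
import cv2
s=sense();print(s['joints'],s['tcp_pos'],s['wrist_force'],s['gripper_width'],s['time_s'])
im=capture("scene")[:,:,::-1];cv2.imwrite("pics/a3.png",cv2.resize(im[60:300,180:460],None,fx=2.5,fy=2.5))
```

```text
[ 24.31776344  12.85054965 -28.23888795   0.21139348 -47.78474833
 -61.52107113] [0.47618048 0.03890515 0.12817164] [ 1.01893471  0.1900679  -1.09805291] 0.3659858482996221 3.3
```

View pics/a3.png

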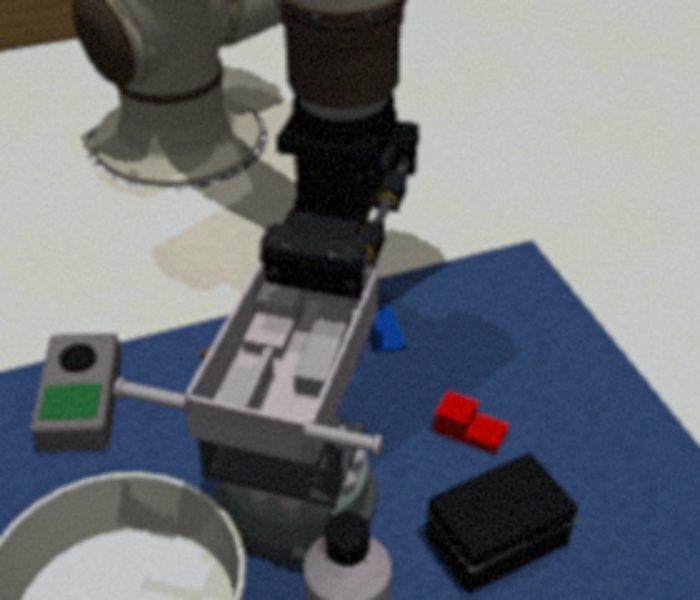

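```bash
python3 -m inch '[{"fingers":3.5,"delta_pos":[0,0,-5],"spin":0},{"fingers":3.5,"delta_pos":[0,0,-5],"spin":0},{"fingers":3.5,"delta_pos":[0,0,-5],"spin":0}]'
python3 - <<'E'
from h import *
import cv2
s=sense();print(s['tcp_pos'],s['wrist_force'],s['gripper_width'],s['time_s'])
im=capture("scene")[:,:,::-1];cv2.imwrite("pics/a4.png",cv2.resize(im[60:300,180:460],None,fx=2.5,fy=2.5))
E
```

```text
time_s: 3.65
tcp_pos: [0.4707, 0.037, 0.1742]
ee_rot: [[-0.605, -0.796, 0.006], [-0.796, 0.605, 0.002], [-0.005, -0.003, -1.0]]
wrist_force: [0.3, -0.0, -0.8]
gripper_width: 0.394
[0.47067709 0.03699552 0.17422082] [ 0.32697301 -0.00801238 -0.81866576] 0.39425869487226306 3.65
```

View pics/a4.png

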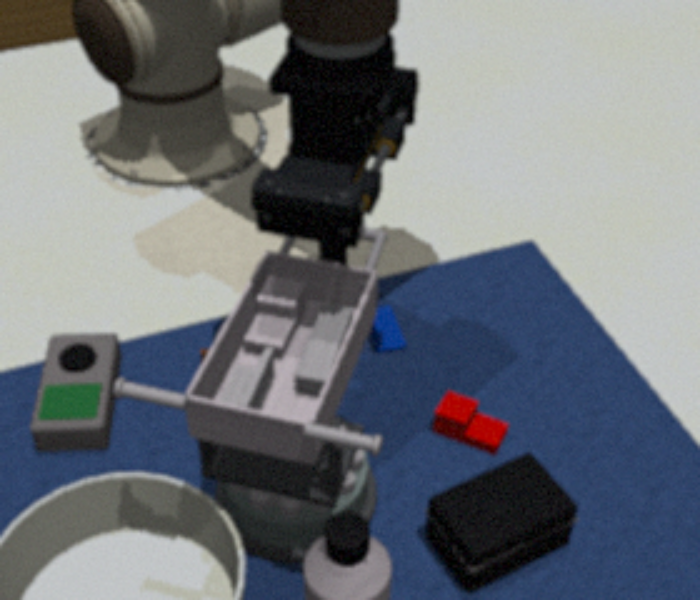

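The over-descent did no harm: the force was about 1 N and the tray hasn't moved. Now closing on the handle, with no shift this time.

```bash
python3 -m inch '[{"fingers":0,"delta_pos":[0,0,0],"spin":0},{"fingers":0,"delta_pos":[0,0,0],"spin":0},{"fingers":0,"delta_pos":[0,0,0],"spin":0},{"fingers":0,"delta_pos":[0,0,0],"spin":0},{"fingers":0,"delta_pos":[0,0,0],"spin":0}]'
python3 - <<'E'
from h import *
p=(.57123,-.04198,-.65088)
s=sense();t=s['tcp_pos'];R=s['ee_rot']
print(t,s['wrist_force'])
d=t[:2]-p[:2];print(np.hypot(*d),np.degrees(np.arctan2(d[1],d[0]))-180, np.degrees(np.arctan2(R[1,1],R[0,1]))-180)
a0=np.arctan2(d[1],d[0]);r=np.hypot(*d)
for k in(3,8,14,20,26,30,31,32,33):
    a=a0-np.radians(k);n=np.array([p[0]+r*np.cos(a),p[1]+r*np.sin(a),t[2]])-t
    print(k,(R.T@n*100).round(2))
E
```

```text
time_s: 4.2
tcp_pos: [0.4693, 0.036, 0.1712]
ee_rot: [[-0.606, -0.796, -0.0], [-0.796, 0.606, -0.001], [0.0, -0.0, -1.0]]
wrist_force: [2.3, -1.8, -2.4]
gripper_width: 0.101
[0.46934582 0.03595278 0.17123538] [ 2.30360184 -1.75900541 -2.39201059]
0.1282727721024886 -37.41293383430522 -37.26997069468803
3 [-0.67 -0.02 -0.  ]
8 [-1.78 -0.13 -0.  ]
14 [-3.1  -0.39 -0.  ]
20 [-4.39 -0.78 -0.  ]
26 [-5.62 -1.31 -0.  ]
30 [-6.41 -1.73 -0.  ]
31 [-6.6  -1.85 -0.  ]
32 [-6.79 -1.97 -0.  ]
33 [-6.98 -2.09 -0.  ]
```

```bash
python3 -m inch '[{"fingers":0,"delta_pos":[-0.67,-0.02,0],"spin":3},{"fingers":0,"delta_pos":[-1.33,-0.08,0],"spin":6},{"fingers":0,"delta_pos":[-2.0,-0.16,0],"spin":9},{"fingers":0,"delta_pos":[-2.66,-0.28,0],"spin":12},{"fingers":0,"delta_pos":[-3.32,-0.44,0],"spin":15},{"fingers":0,"delta_pos":[-3.96,-0.63,0],"spin":18},{"fingers":0,"delta_pos":[-4.6,-0.85,0],"spin":21},{"fingers":0,"delta_pos":[-5.22,-1.12,0],"spin":24},{"fingers":0,"delta_pos":[-5.82,-1.4,0],"spin":27},{"fingers":0,"delta_pos":[-6.41,-1.73,0],"spin":30},{"fingers":0,"delta_pos":[-6.41,-1.73,0],"spin":30},{"fingers":0,"delta_pos":[-6.41,-1.73,0],"spin":30},{"fingers":0,"delta_pos":[-6.41,-1.73,0],"spin":30}]'
python3 - <<'E'
from h import *
import cv2
p=(.57123,-.04198,-.65088)
s=sense();t=s['tcp_pos'];d=t[:2]-p[:2]
print(np.hypot(*d),np.degrees(np.arctan2(d[1],d[0]))-180)
im=capture("scene")[:,:,::-1];cv2.imwrite("pics/a5.png",cv2.resize(im[60:300,180:460],None,fx=2.5,fy=2.5))
E
```

```text
time_s: 5.5
tcp_pos: [0.5218, 0.0762, 0.1712]
ee_rot: [[-0.922, -0.387, 0.0], [-0.387, 0.922, -0.001], [-0.0, -0.001, -1.0]]
wrist_force: [2.7, -4.5, -3.4]
gripper_width: 0.098
0.12806659284016508 -67.29295102210236
```

View pics/a5.png

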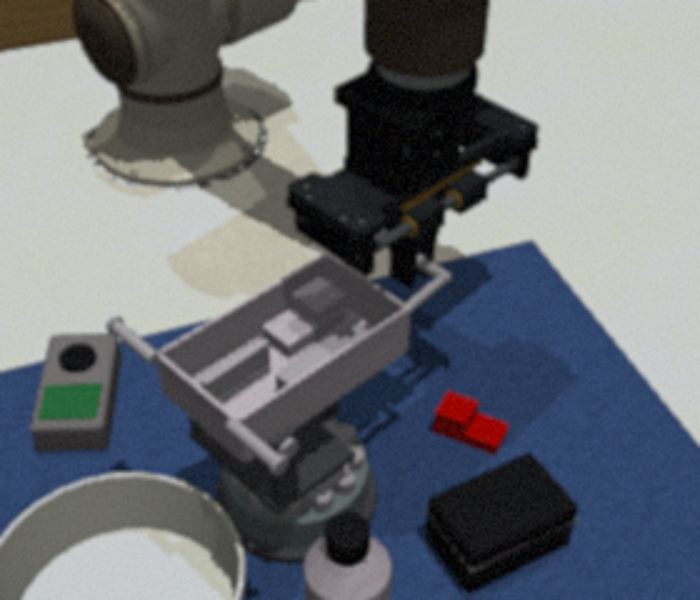

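```bash
python3 -m inch '[{"fingers":3.5,"delta_pos":[0,0,0],"spin":0},{"fingers":3.5,"delta_pos":[0,0,0],"spin":0},{"fingers":3.5,"delta_pos":[0,0,0],"spin":0},{"fingers":3.5,"delta_pos":[0,0,0],"spin":0},{"fingers":3.5,"delta_pos":[0,0,-4],"spin":0},{"fingers":3.5,"delta_pos":[0,0,-8],"spin":0},{"fingers":3.5,"delta_pos":[0,0,-10],"spin":0},{"fingers":3.5,"delta_pos":[0,0,-10],"spin":0}]'
python3 - <<'E'
from h import *
from scipy.optimize import least_squares
import cv2
for c in("scene","top"):
    im=capture(c)[:,:,::-1];cv2.imwrite(f"pics/b_{c}.png",cv2.resize(im[100:320,200:480],None,fx=2.5,fy=2.5,interpolation=cv2.INTER_CUBIC))
Q={'tray_handle':(-.128,0,.19),'tray_pivot':(.05,0,.15),'gate_hinge':(.082,0,.153),'gate_pin_left':(.086,.072,.193),'gate_pin_right':(.086,-.072,.193)}
def W(p,q):
    c,s=np.cos(p[2]),np.sin(p[2]);return np.array([p[0]+c*q[0]-s*q[1],p[1]+s*q[0]+c*q[1],q[2]])
obs=[]
for t,q in Q.items():
    for c in("scene","top"):
        for r in spot_point(c,t)[:1]:
            u,v=r["location"]; obs.append((c,u*640,v*400,q)); print(t,c,round(r["conf"],2),round(u*640),round(v*400))
f=lambda p:np.concatenate([np.array(proj(c,W(p,q)))-(u,v) for c,u,v,q in obs])
p=least_squares(f,[.571,-.042,-1.17],loss='soft_l1').x
print(p,np.degrees(p[2]));print(f(p).reshape(-1,2).round(1).tolist())
q=least_squares(lambda a:f((.57123,-.04198,a[0])),[-1.17],loss='soft_l1').x;print("fixed",np.degrees(q))
for c in("top","scene"):
    r=spot_point(c,"tub")
    if r:
        u,v=r[0]["location"];x=atz(c,u*640,v*400,0);d=x[:2]-(.57123,-.04198);a=q[0];print("tub",x,np.cos(a)*d[0]+np.sin(a)*d[1],-np.sin(a)*d[0]+np.cos(a)*d[1])
E
```

```text
time_s: 6.35
tcp_pos: [0.5234, 0.0774, 0.2755]
ee_rot: [[-0.922, -0.387, 0.008], [-0.387, 0.922, 0.003], [-0.008, -0.0, -1.0]]
wrist_force: [0.3, 0.1, 0.2]
gripper_width: 0.404
tray_handle scene 0.7 343 164
tray_handle top 0.78 300 220
tray_pivot scene 0.86 274 225
tray_pivot top 0.8 374 196
gate_hinge scene 0.74 260 229
gate_hinge top 0.64 387 191
gate_pin_left scene 0.73 282 239
gate_pin_left top 0.59 379 158
gate_pin_right scene 0.62 234 197
gate_pin_right top 0.89 401 215
[ 0.5735426  -0.04174969 -1.20646922] -69.1255942709608
[[3.7, 0.0], [-0.1, 0.8], [0.5, -1.7], [-0.0, -0.2], [-0.2, 1.9], [-0.1, -0.3], [0.2, 1.1], [-0.3, -1.1], [-2.2, -2.5], [2.6, 2.0]]
fixed [-68.54243993]
tub [ 0.63946763 -0.20045764  0.        ] 0.1724555005894032 0.005534979477663675
tub [ 0.63534058 -0.20376575  0.        ] 0.17402459791671412 0.00048384087618739274
```

View pics/b_top.png

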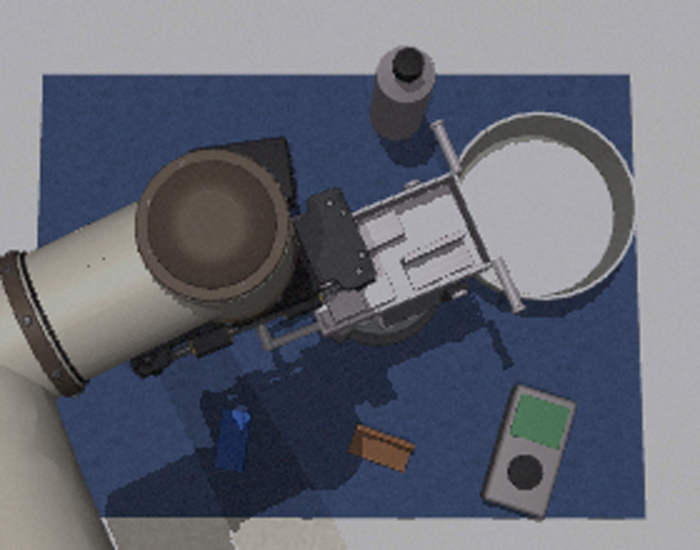

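View pics/b_scene.png

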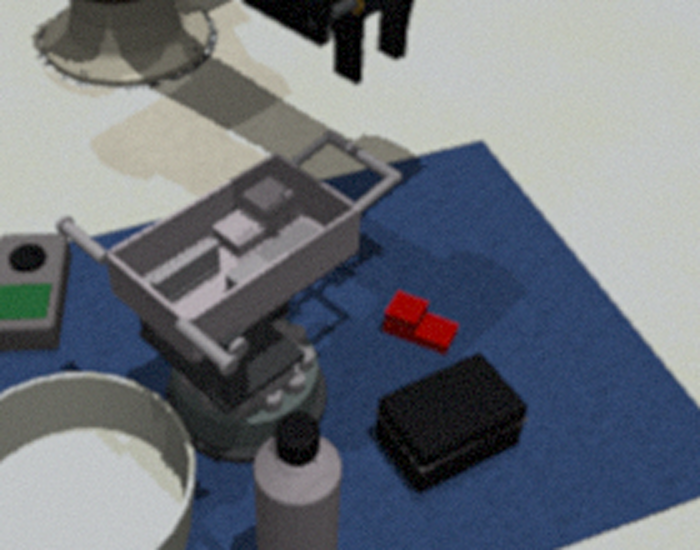

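Run:
```python
from h import *
s=sense();t=s['tcp_pos'];R=s['ee_rot'];print(t,s['time_s'])
t=np.array([.5218,.0762,.2712])
print(np.degrees(np.arctan2(R[1,1],R[0,1])),R.T@(np.array([.5353,-.1497,.2712])-t)*100)
```

```text
[0.52177399 0.07670363 0.27142539] 7.05
112.72809429259708 [ 7.48266438e+00 -2.13574421e+01  5.75592509e-04]
```

```bash
python3 -m inch '[{"fingers":3.5,"delta_pos":[1.5,-4,-1.5],"spin":0.4},{"fingers":3.5,"delta_pos":[3,-8.5,-1.5],"spin":0.4},{"fingers":3.5,"delta_pos":[4.5,-13,-1.5],"spin":0.4},{"fingers":3.5,"delta_pos":[6,-17.2,-1.5],"spin":0.4},{"fingers":3.5,"delta_pos":[7.48,-21.3,-1],"spin":0.4},{"fingers":3.5,"delta_pos":[7.48,-21.36,0],"spin":0.4},{"fingers":3.5,"delta_pos":[7.48,-21.36,2],"spin":0.4},{"fingers":3.5,"delta_pos":[7.48,-21.36,3.5],"spin":0.4},{"fingers":3.5,"delta_pos":[7.48,-21.36,3.5],"spin":0.4}]'
python3 - <<'E'
from h import *
import cv2
for c in("scene","top"):
    im=capture(c)[:,:,::-1];cv2.imwrite(f"pics/c_{c}.png",cv2.resize(im[100:320,200:480],None,fx=2.5,fy=2.5,interpolation=cv2.INTER_CUBIC))
E
```

```text
time_s: 7.95
tcp_pos: [0.5338, -0.1488, 0.2341]
ee_rot: [[-0.925, -0.38, -0.005], [-0.38, 0.925, 0.001], [0.005, 0.003, -1.0]]
wrist_force: [-0.1, -0.7, -0.5]
gripper_width: 0.401
```

View pics/c_scene.png

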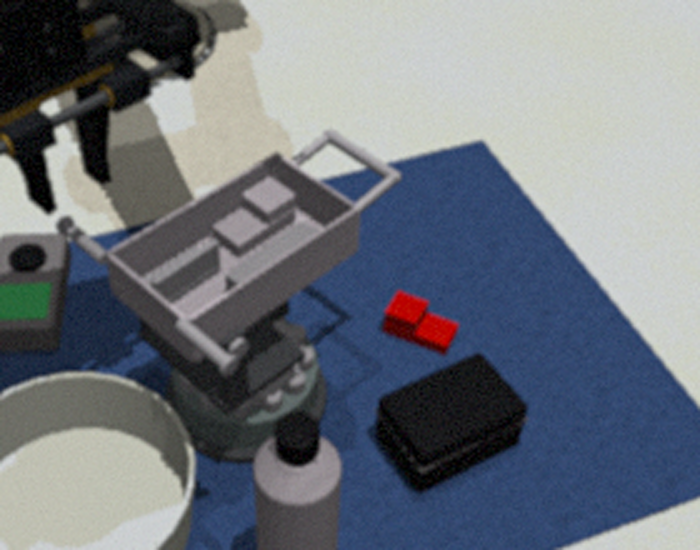

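View pics/c_top.png

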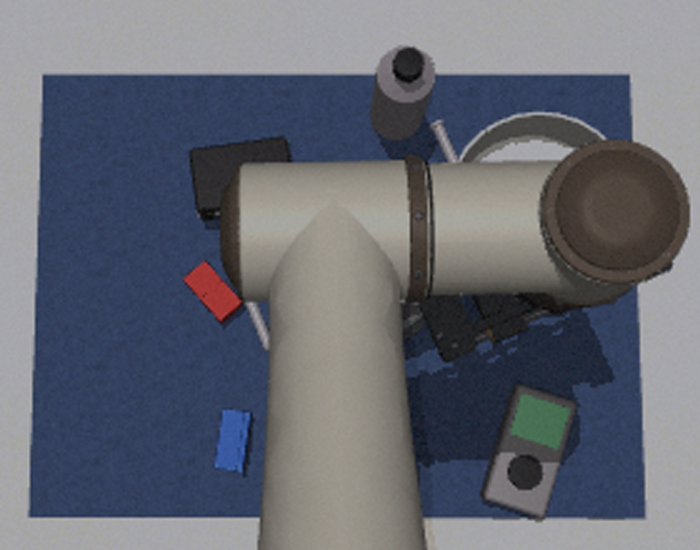

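Run:
```python
from h import *
for yaw in(-67.3,-67.8,-68.5):
  a=np.radians(yaw);c,s=np.cos(a),np.sin(a)
  W=lambda q:(.57123+c*q[0]-s*q[1],-.04198+s*q[0]+c*q[1],q[2])
  print(yaw,[((np.array(proj("scene",W(q)))-(200,100))*2.5).round(0).tolist() for q in((.086,-.092,.193),(.086,.092,.193),(-.128,.035,.19),(-.128,-.035,.19),(-.08,-.045,.195))])
```

```text
-67.3 [[62.0, 223.0], [230.0, 366.0], [394.0, 176.0], [329.0, 135.0], [276.0, 151.0]]
-67.8 [[63.0, 222.0], [229.0, 366.0], [395.0, 177.0], [330.0, 136.0], [277.0, 151.0]]
-68.5 [[63.0, 220.0], [226.0, 366.0], [396.0, 179.0], [332.0, 136.0], [278.0, 151.0]]
```

```bash
python3 -m inch '[{"fingers":3.5,"delta_pos":[0,0,2],"spin":0},{"fingers":3.5,"delta_pos":[0,0,4],"spin":0},{"fingers":3.5,"delta_pos":[0,0,5.5],"spin":0},{"fingers":3.5,"delta_pos":[0,0,5.5],"spin":0},{"fingers":3.5,"delta_pos":[0,0,5.5],"spin":0}]'
python3 - <<'E'
from h import *
import cv2
for c in("scene",):
    im=capture(c)[:,:,::-1];cv2.imwrite(f"pics/d_{c}.png",cv2.resize(im[130:270,180:360],None,fx=4,fy=4,interpolation=cv2.INTER_CUBIC))
E
```

```text
time_s: 8.55
tcp_pos: [0.5362, -0.1492, 0.1828]
ee_rot: [[-0.925, -0.381, 0.002], [-0.381, 0.925, -0.001], [-0.001, -0.001, -1.0]]
wrist_force: [-0.2, -0.3, -0.1]
gripper_width: 0.405
```

View pics/d_scene.png

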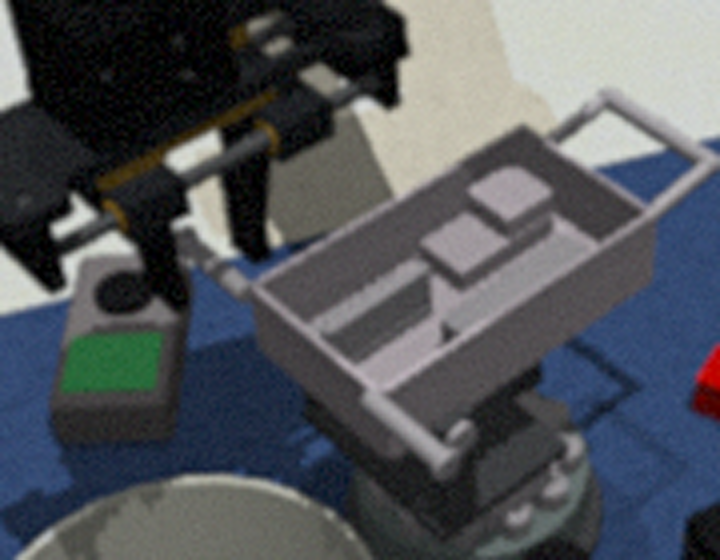

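```bash
python3 -m inch '[{"fingers":0,"delta_pos":[0,0,0],"spin":0},{"fingers":0,"delta_pos":[0,0,0],"spin":0},{"fingers":0,"delta_pos":[0,0,0],"spin":0},{"fingers":0,"delta_pos":[0,0,0],"spin":0},{"fingers":0,"delta_pos":[0,0,0],"spin":0}]'
```

```text
time_s: 9.1
tcp_pos: [0.5355, -0.1499, 0.1819]
ee_rot: [[-0.925, -0.38, 0.0], [-0.38, 0.925, -0.001], [0.0, -0.001, -1.0]]
wrist_force: [-0.1, -2.4, 0.6]
gripper_width: 0.101
```

```bash
python3 -m inch '[{"fingers":0,"delta_pos":[0,-0.69,0.13],"spin":0},{"fingers":0,"delta_pos":[0,-1.34,0.38],"spin":0},{"fingers":0,"delta_pos":[0,-1.95,0.74],"spin":0},{"fingers":0,"delta_pos":[0,-2.48,1.19],"spin":0},{"fingers":0,"delta_pos":[0,-2.92,1.74],"spin":0},{"fingers":0,"delta_pos":[0,-3.26,2.35],"spin":0},{"fingers":0,"delta_pos":[0,-3.5,3.01],"spin":0},{"fingers":0,"delta_pos":[0,-3.61,3.7],"spin":0},{"fingers":0,"delta_pos":[0,-3.6,4.4],"spin":0},{"fingers":0,"delta_pos":[0,-3.56,4.68],"spin":0},{"fingers":0,"delta_pos":[0,-3.56,4.68],"spin":0},{"fingers":0,"delta_pos":[0,-3.56,4.68],"spin":0},{"fingers":0,"delta_pos":[0,-3.56,4.68],"spin":0}]'
python3 - <<'E'
from h import *
import cv2
for c in("scene",):
    im=capture(c)[:,:,::-1];cv2.imwrite(f"pics/e_{c}.png",cv2.resize(im[130:270,180:360],None,fx=4,fy=4,interpolation=cv2.INTER_CUBIC))
E
```

```text
time_s: 10.4
tcp_pos: [0.549, -0.1833, 0.1346]
ee_rot: [[-0.925, -0.38, 0.0], [-0.38, 0.925, -0.001], [0.0, -0.002, -1.0]]
wrist_force: [1.1, -6.1, -0.4]
gripper_width: 0.102
```

View pics/e_scene.png

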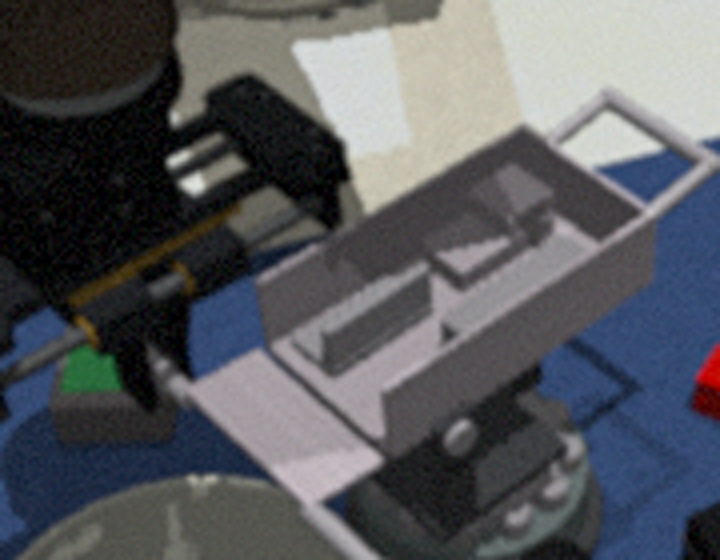

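```bash
python3 -m inch '[{"fingers":3.5,"delta_pos":[0,0,0],"spin":0},{"fingers":3.5,"delta_pos":[0,0,0],"spin":0},{"fingers":3.5,"delta_pos":[0,0,0],"spin":0},{"fingers":3.5,"delta_pos":[0,0,0],"spin":0},{"fingers":3.5,"delta_pos":[0,0,-4],"spin":0},{"fingers":3.5,"delta_pos":[0,0,-8.5],"spin":0},{"fingers":3.5,"delta_pos":[0,0,-13],"spin":0},{"fingers":3.5,"delta_pos":[0,0,-14],"spin":0},{"fingers":3.5,"delta_pos":[0,0,-14],"spin":0},{"fingers":3.5,"delta_pos":[0,0,-14],"spin":0}]'
python3 - <<'E'
from h import *
s=sense();t=s['tcp_pos'];R=s['ee_rot'];print(t)
print(R.T@(np.array([.5225,.0764,t[2]])-t)*100)
E
```

```text
time_s: 11.45
tcp_pos: [0.548, -0.1817, 0.2732]
ee_rot: [[-0.925, -0.38, -0.002], [-0.38, 0.925, 0.001], [0.002, 0.002, -1.0]]
wrist_force: [-0.2, -0.7, -0.7]
gripper_width: 0.405
[ 0.54803998 -0.18167066  0.27319072]
[-7.43813924 24.84351483  0.03738696]
```

```bash
python3 -m inch '[{"fingers":3.5,"delta_pos":[-1.3,4.5,-0.5],"spin":0},{"fingers":3.5,"delta_pos":[-2.6,9,-0.5],"spin":0},{"fingers":3.5,"delta_pos":[-4,13.5,-0.5],"spin":0},{"fingers":3.5,"delta_pos":[-5.4,18,-0.5],"spin":0},{"fingers":3.5,"delta_pos":[-6.7,22.4,-0.5],"spin":0},{"fingers":3.5,"delta_pos":[-7.4,24.9,0],"spin":0},{"fingers":3.5,"delta_pos":[-7.4,24.9,0],"spin":0},{"fingers":3.5,"delta_pos":[-7.4,24.9,0],"spin":0}]'
python3 - <<'E'
from h import *
import cv2
s=sense();print(s['tcp_pos'])
for c in("scene","top"):
    im=capture(c)[:,:,::-1];cv2.imwrite(f"pics/f_{c}.png",cv2.resize(im[100:320,200:480],None,fx=2.5,fy=2.5,interpolation=cv2.INTER_CUBIC))
a=np.radians(-67.7);c,s=np.cos(a),np.sin(a)
W=lambda q:(.57123+c*q[0]-s*q[1],-.04198+s*q[0]+c*q[1],q[2])
print([((np.array(proj("scene",W(q)))-(200,100))*2.5).round(0).tolist() for q in((.122,-.092,.149),(.122,.092,.149),(-.128,.035,.19),(-.128,-.035,.19),(-.08,-.045,.195))])
E
```

```text
time_s: 12.25
tcp_pos: [0.5218, 0.0764, 0.2728]
ee_rot: [[-0.925, -0.381, -0.004], [-0.381, 0.925, -0.002], [0.004, -0.0, -1.0]]
wrist_force: [0.0, 0.3, -0.2]
gripper_width: 0.401
[0.52183355 0.07637031 0.27276694]
[[31.0, 289.0], [189.0, 440.0], [394.0, 177.0], [330.0, 136.0], [277.0, 151.0]]
```

View pics/f_scene.png

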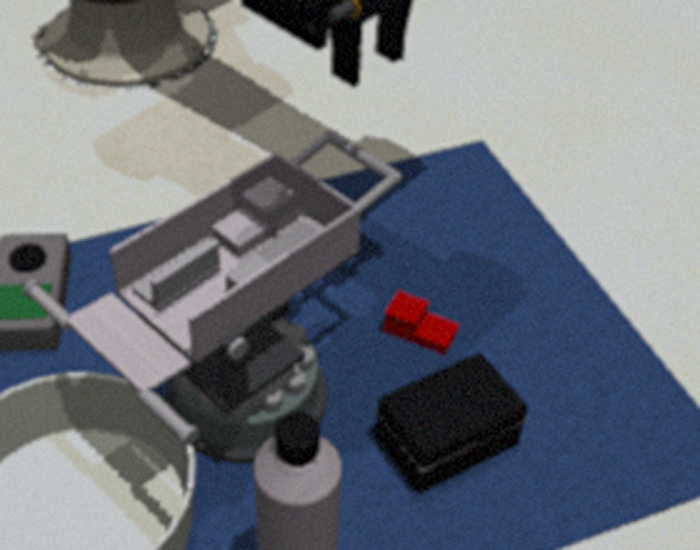

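View pics/f_top.png

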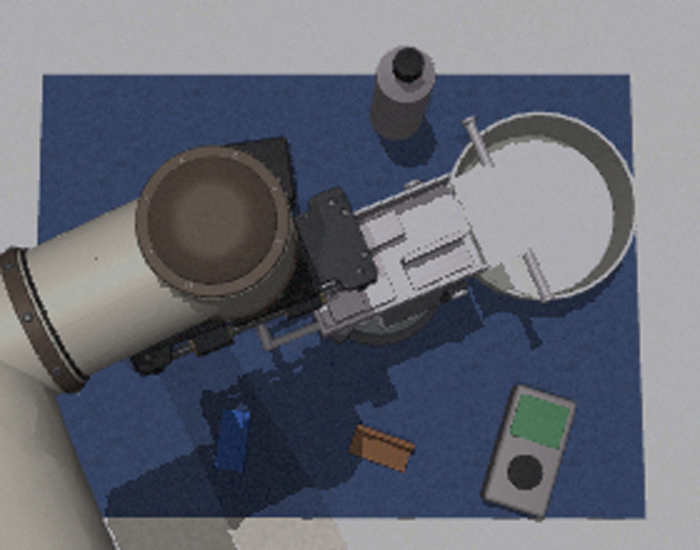

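```bash
python3 -m inch '[{"fingers":3.5,"delta_pos":[0,0,4],"spin":0},{"fingers":3.5,"delta_pos":[0,0,8],"spin":0},{"fingers":3.5,"delta_pos":[0,0,10.2],"spin":0},{"fingers":3.5,"delta_pos":[0,0,10.2],"spin":0},{"fingers":3.5,"delta_pos":[0,0,10.2],"spin":0},{"fingers":0,"delta_pos":[0,0,10.2],"spin":0},{"fingers":0,"delta_pos":[0,0,10.2],"spin":0},{"fingers":0,"delta_pos":[0,0,10.2],"spin":0},{"fingers":0,"delta_pos":[0,0,10.2],"spin":0},{"fingers":0,"delta_pos":[0,0,10.2],"spin":0}]'
```

```text
time_s: 13.35
tcp_pos: [0.5229, 0.0765, 0.1734]
ee_rot: [[-0.925, -0.38, 0.001], [-0.38, 0.925, 0.0], [-0.001, 0.0, -1.0]]
wrist_force: [-0.4, 1.0, 1.9]
gripper_width: 0.099
```

```bash
python3 -m inch '[{"fingers":0,"delta_pos":[0,-0.22,-0.89],"spin":0},{"fingers":0,"delta_pos":[0,-0.49,-1.76],"spin":0},{"fingers":0,"delta_pos":[0,-0.8,-2.62],"spin":0},{"fingers":0,"delta_pos":[0,-1.15,-3.46],"spin":0},{"fingers":0,"delta_pos":[0,-1.35,-3.87],"spin":0},{"fingers":0,"delta_pos":[0,-1.54,-4.28],"spin":0},{"fingers":0,"delta_pos":[0,-1.76,-4.68],"spin":0},{"fingers":0,"delta_pos":[0,-1.98,-5.08],"spin":0},{"fingers":0,"delta_pos":[0,-2.22,-5.47],"spin":0},{"fingers":0,"delta_pos":[0,-2.45,-5.86],"spin":0},{"fingers":0,"delta_pos":[0,-2.7,-6.24],"spin":0},{"fingers":0,"delta_pos":[0,-2.96,-6.62],"spin":0},{"fingers":0,"delta_pos":[0,-3.23,-6.98],"spin":0},{"fingers":0,"delta_pos":[0,-3.51,-7.34],"spin":0},{"fingers":0,"delta_pos":[0,-3.8,-7.7],"spin":0},{"fingers":0,"delta_pos":[0,-4.1,-8.04],"spin":0},{"fingers":0,"delta_pos":[0,-4.1,-8.04],"spin":0},{"fingers":0,"delta_pos":[0,-4.1,-8.04],"spin":0}]'
python3 - <<'E'
from h import *
import cv2
for c in("scene",):
    im=capture(c)[:,:,::-1];cv2.imwrite(f"pics/g_{c}.png",cv2.resize(im[100:360,160:440],None,fx=2.3,fy=2.3,interpolation=cv2.INTER_CUBIC))
E
```

```text
time_s: 15.15
tcp_pos: [0.5385, 0.0392, 0.2553]
ee_rot: [[-0.925, -0.38, 0.002], [-0.38, 0.925, 0.002], [-0.003, 0.001, -1.0]]
wrist_force: [-3.6, 6.5, 4.8]
gripper_width: 0.099
```

View pics/g_scene.png

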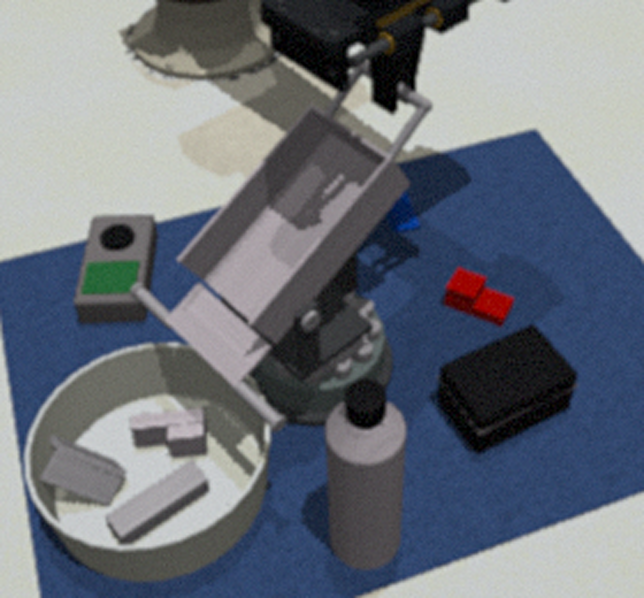

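```bash
python3 -m inch '[{"fingers":0,"delta_pos":[0,0.59,0.7],"spin":0},{"fingers":0,"delta_pos":[0,1.14,1.42],"spin":0},{"fingers":0,"delta_pos":[0,1.65,2.18],"spin":0},{"fingers":0,"delta_pos":[0,2.12,2.96],"spin":0},{"fingers":0,"delta_pos":[0,2.56,3.76],"spin":0},{"fingers":0,"delta_pos":[0,2.95,4.58],"spin":0},{"fingers":0,"delta_pos":[0,3.3,5.42],"spin":0},{"fingers":0,"delta_pos":[0,3.61,6.28],"spin":0},{"fingers":0,"delta_pos":[0,3.88,7.15],"spin":0},{"fingers":0,"delta_pos":[0,4.1,8.04],"spin":0},{"fingers":0,"delta_pos":[0,4.1,8.04],"spin":0},{"fingers":0,"delta_pos":[0,4.1,8.04],"spin":0}]'; python3 -c "
from h import *
print(sense()['tcp_pos'])"
```

```text
time_s: 16.4
tcp_pos: [0.523, 0.0764, 0.1728]
ee_rot: [[-0.925, -0.38, 0.001], [-0.38, 0.925, 0.0], [-0.001, 0.0, -1.0]]
wrist_force: [-0.6, 4.3, -0.5]
gripper_width: 0.104
[0.52297405 0.07642887 0.17275469]
```

```bash
python3 -m inch '[{"fingers":3.5,"delta_pos":[0,0,0],"spin":0},{"fingers":3.5,"delta_pos":[0,0,0],"spin":0},{"fingers":3.5,"delta_pos":[0,0,0],"spin":0},{"fingers":3.5,"delta_pos":[0,0,0],"spin":0},{"fingers":3.5,"delta_pos":[0,0,-4],"spin":0},{"fingers":3.5,"delta_pos":[0,0,-8],"spin":0},{"fingers":3.5,"delta_pos":[0,2,-12],"spin":0},{"fingers":3.5,"delta_pos":[0,6,-14],"spin":0},{"fingers":3.5,"delta_pos":[0,10,-14],"spin":0},{"fingers":3.5,"delta_pos":[0,12,-14],"spin":0},{"fingers":3.5,"delta_pos":[0,12,-14],"spin":0},{"fingers":3.5,"delta_pos":[0,12,-14],"spin":0}]'
python3 - <<'E'
from h import *
from scipy.optimize import least_squares
import cv2
for c in("scene","top"):
    im=capture(c)[:,:,::-1];cv2.imwrite(f"pics/z_{c}.png",cv2.resize(im[100:360,160:480],None,fx=2.3,fy=2.3,interpolation=cv2.INTER_CUBIC))
tub=None
for t,z in(("tub",0),("bar",.01),("step_block",.01),("angle",.01),("tray_handle",.19),("gate_pin_right",.149),("gate_pin_left",.149),("canister",0)):
    for c in("scene","top"):
        for r in spot_point(c,t)[:2]:
            u,v=r["location"];x=atz(c,u*640,v*400,z)
            print(t,c,round(r["conf"],2),round(u*640),round(v*400),x.round(3),"dist tub",np.hypot(x[0]-.6405,x[1]+.201).round(3))
print(sense()['time_s'],sense()['wrist_force'])
E
```

```text
time_s: 17.6
tcp_pos: [0.477, 0.1872, 0.3127]
ee_rot: [[-0.925, -0.381, -0.0], [-0.381, 0.925, -0.001], [0.0, -0.0, -1.0]]
wrist_force: [0.8, -0.3, -0.3]
gripper_width: 0.404
tub scene 0.55 231 309 [ 0.64  -0.201  0.   ] dist tub 0.001
tub top 0.74 414 185 [ 0.642 -0.207  0.   ] dist tub 0.006
bar scene 0.76 228 321 [ 0.669 -0.211  0.01 ] dist tub 0.03
bar top 0.61 418 175 [ 0.667 -0.215  0.01 ] dist tub 0.03
step_block scene 0.85 236 279 [ 0.584 -0.177  0.01 ] dist tub 0.062
step_block scene 0.61 371 231 [0.564 0.131 0.01 ] dist tub 0.341
step_block top 0.77 287 218 [0.555 0.122 0.01 ] dist tub 0.334
step_block top 0.52 406 204 [ 0.592 -0.183  0.01 ] dist tub 0.051
angle scene 0.65 200 297 [ 0.598 -0.251  0.01 ] dist tub 0.065
angle top 0.85 352 276 [ 0.408 -0.044  0.01 ] dist tub 0.281
angle top 0.72 292 275 [0.412 0.107 0.01 ] dist tub 0.384
tray_handle scene 0.96 343 163 [0.524 0.073 0.19 ] dist tub 0.297
tray_handle scene 0.4 276 222 [ 0.628 -0.094  0.19 ] dist tub 0.108
tray_handle top 0.64 299 220 [0.53 0.08 0.19] dist tub 0.303
gate_pin_right scene 0.88 220 221 [ 0.551 -0.18   0.149] dist tub 0.092
gate_pin_right top 0.87 411 208 [ 0.564 -0.173  0.149] dist tub 0.082
gate_pin_right top 0.35 405 200 [ 0.58  -0.159  0.149] dist tub 0.074
gate_pin_left top 0.91 394 158 [ 0.679 -0.136  0.149] dist tub 0.075
canister scene 0.55 319 335 [ 0.749 -0.062  0.   ] dist tub 0.176
canister scene 0.37 301 259 [ 0.574 -0.036  0.   ] dist tub 0.177
canister top 0.96 360 144 [ 0.753 -0.068  0.   ] dist tub 0.174
18.5 [0.16074778 0.53916092 0.07640063]
```

View pics/z_scene.png

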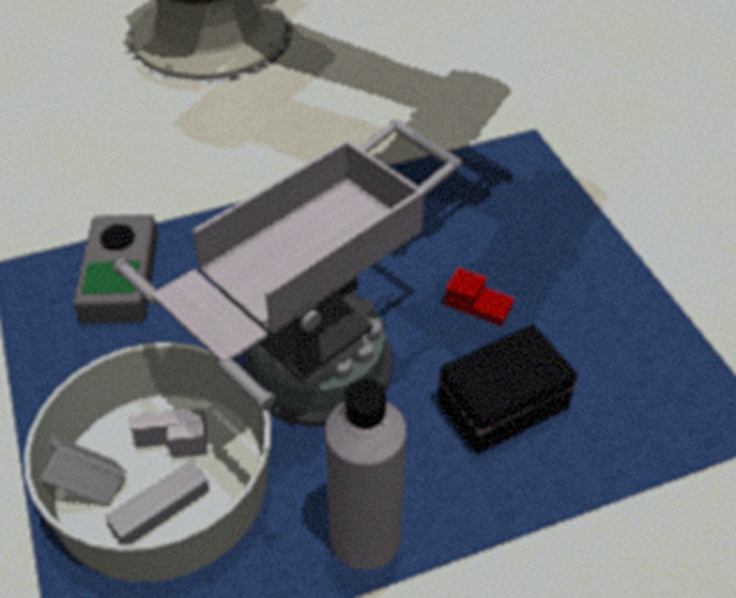

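View pics/z_top.png

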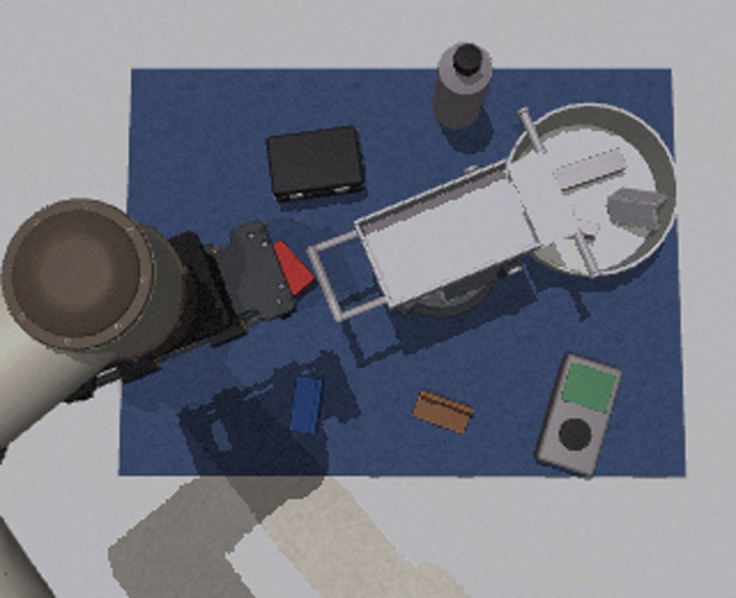

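The final pictures show the tray level and empty, with its gate down and pointed at the tub. All three parts are in the tub and the gripper is clear, so I'm handing it in.

```bash
python3 -c "
from station import *
print(finish_job())"
```

```text
the job is handed in; nothing more can be done
None
```

I handed the job in at about 18.5 s of the 58 s. No verdict was reported, so success rests on my own measurements.

**What I did:** I swung the tray one click clockwise by its rear handle until it pointed at the tub. Then I lowered the gate by the right pin, on the side away from the canister. I tipped the tray to about 0.5 rad, let it back down level, opened the gripper and moved clear.

**Last checks:**
- **Aim:** after the swing, the tub centre measured about 0.5 to 5.5 mm off the tray's middle line, within the 25 mm allowed. I did not recompute this after tipping, but in the last measurements the handle and tub were still where they had been, to within a few mm.
- **Tray and gate:** in the last pictures the tray is level and empty, with its gate down.
- **Parts:** the bar is about 30 mm from the tub's centre, the step block 51–62 mm and the angle about 65 mm, all inside the 90 mm limit. They lie in the same place in the pictures taken before and after the tray was lowered.
- **Bystanders:** the tub and canister measured within about 6 mm of where they started. I judged the case and meter only by eye, and neither looks moved.

**Slip:** before the first grip I repeated a downward shift by mistake, and the gripper went about 45 mm too low around the handle. The wrist force read only about 1 N and the picture showed nothing disturbed. I raised it and carried on.

**Disagreements:** in the top view the point finder ranked the red step-block look-alike first, and for the angle it returned only the brown and blue look-alikes. I identified the parts by the pictures instead. The angle's position therefore comes from the scene camera alone.

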